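# Lay out glass rods by thickness beside the bench burner

## Robot

A 7-joint arm with a two-finger parallel gripper is mounted at the origin on the work surface. World frame = base frame: x ahead of the robot, y to its left, z up, the work surface at z = 0. Lengths are in mm, angles in rad, forces in N, time in s.
With the tool pointing down it reaches from about 425 to 875 mm from the base axis. Payload 4.7 kg.
Tool frame: the origin (TCP) lies midway between the tips of the shut fingers; the grasp point (between the pads) lies 19 mm behind it (manip.grip_depth is the distance from the TCP to the grasp point, in mm); z points along the fingers, y is the line along which they close (so a half turn about z gives the same grasp; the last joint's range is limited). The gripper opens to 85 mm and grips with 20 to 120 N. Pads are 22 mm wide; open, the fingers measure 114 mm over their backs; the gripper's body (76 mm by 85 mm) begins 54 mm behind the grasp point. The pads swing forward as they close: fully open they stand 13 mm farther back than shut.
Start: joints at [1.276, 0.321, -0.07, 1.45, 0.023, 1.371, -0.057], TCP at [197.525, -619.283, 202.349] pointing down, gripper open.
Joint ranges: [-2.86, 2.86], [-0.3, 2.09], [-1.38, 1.24], [0.06, 2.45], [-1.56, 4.7], [0.09, 2.05], [-2.69, 2.69]. Speed limits (rad/s): [2.57, 2.57, 3.14, 3.14, 3.14, 3.14, 3.14].

## Interface

Orientations are given as a 3x3 rotation matrix whose columns are the frame's x, y, z axes.
In Python, from plant import manip gives the robot as it stands. The module is installed in compiled form; this text tells all that it offers.
- The arm moves only by the shell command python3 -m pendant 'ROWS' [FORCE]. ROWS is JSON, a list of rows, each a list of 7 numbers: the turn, a rotation vector about the tool's x, y, z as a fraction of full scale, then the shift along the tool's x, y, z as a fraction of full scale, then the gripper's target within -1 to 1 (shut at 1, half-way at 0, fully open at -1). A call has 1 to 5 rows; each row is the pose to reach, as a shift and turn from the pose commanded when the call began, along the tool's axes at that moment, turning the shorter way round; what a row does not reach only later rows make up. Full scale, the value 1, is 300 mm for a shift and 360 degrees for a turn. A row lasts 1/10 s, in which the tool goes at most 50 mm and 8.59 degrees, less where a joint would pass 70% of its speed; a pose out of reach is approached as far as the arm can. A call with a number of a shift or a turn outside -1 to 1 is refused whole. A call with a gripper value outside its range is refused whole. The fingers move at their own pace and stop on an object; FORCE is the grip in N (left out, the last holds). Time passes only in rows, so rows that repeat a pose let the fingers close. It gives the time, the measured TCP pose, the force, the opening and the grip force at its end, in the units of the state.
- manip.get_obs(): the state, without advancing time (a new reading comes with each control period).
- manip.grab_frame(name): name is "side" or "top" or "wrist"; returns a dict with "frame" (480x640x3 uint8, blue, green, red), "K" (3x3 intrinsics, pixels), "T" (4x4, takes a point from camera to world coordinates). Camera axes: x right, y down, z forward; pixel columns grow to the right and rows downward; lengths in mm; the calibration is good to about 2 mm. A picture is of the moment at which its call begins. There is no depth.
- manip.sign_off(): hands the job in; it is judged then, once.
Trained networks look in a picture, given as the dict that the camera call returned (one of the last four; its "shot" number tells which), for a name from the list of things; names that differ only in an ending like _2 or _b are one class to them, and where a whole thing is asked for, a point or a joint stands for the part that bears it (a point fixed in the world has none). Each returns a list of dicts, best first, with "p" (0 to 1); they miss things now and then, are a little off and sometimes report something else, mostly with a low value. They report only what shows in the picture. A call takes as long as a camera call. They do not tell look-alikes from the thing itself.
- manip.trace(picture, name): "pixels" (480x640 bool, what is visible of it) and "extent" ([left, top, width, height] in pixels, round what is visible of it).
The state is a dict: "t": time; "joint_pos": joint angles; "joint_velocities": joint speeds; "joint_efforts": joint torques, N m; "position": TCP position; "eef_rot": TCP orientation; "force": force on the tool from outside, world axes, zero at the start; "wrist_torque": the same for the moment, N m; "grip_width": finger opening in mm; "finger_force": force on a finger pad.
Only numpy, scipy, OpenCV 4.12 (cv2) and the standard library are available. Lean on these libraries where they do the work, as an engineer would, in place of code of your own. Each camera call takes 0.05 s, during which the arm holds its last target. There are 200 camera calls.

## Task

Move the four blue glass rods from their wooden cradles to the row of metal rests, one rod to a rest, in order of thickness: the thickest in the rest next to the burner, the thinnest in the rest farthest from it. Each rod must end lying in both notches of its rest, centred along it, and let go. Never let a rod fall onto the bench, and leave the red tin standing where it is.

Things in the scene. Friction and masses are not known exactly. Their poses are not given: they have to be found in the camera images.
- rod_33: thickest of four glass rods: plain solid cobalt-blue cylinder, 33 mm diameter, 120 mm long, about 229 g. Origin at its middle, on its axis; x runs along the rod (it may be rolled about x). Starts lying level in a wooden cradle of the same shape as the metal rests, standing on the bench: axis 49 mm above the bench, free between the two notches.
- rod_25: second thickest of four glass rods: plain solid cobalt-blue cylinder, 25 mm diameter, 120 mm long, about 131 g. Origin at its middle, on its axis; x runs along the rod (it may be rolled about x). Starts lying level in a wooden cradle of the same shape as the metal rests, standing on the bench: axis 44 mm above the bench, free between the two notches.
- rod_18: second thinnest of four glass rods: plain solid cobalt-blue cylinder, 18 mm diameter, 120 mm long, about 68 g. Origin at its middle, on its axis; x runs along the rod (it may be rolled about x). Starts lying level in a wooden cradle of the same shape as the metal rests, standing on the bench: axis 39 mm above the bench, free between the two notches.
- rod_12: thinnest of four glass rods: plain solid cobalt-blue cylinder, 12 mm diameter, 120 mm long, about 30 g. Origin at its middle, on its axis; x runs along the rod (it may be rolled about x). Starts lying level in a wooden cradle of the same shape as the metal rests, standing on the bench: axis 34 mm above the bench, free between the two notches.
- rest_a: one of four identical fixed metal rests, in a row about 80 mm apart on a flat steel bar 6 mm thick; its place in the row varies. Base plate 104 x 44 x 6 mm with two upright 90-degree V notches (see rest_b). Origin at the centre of its underside, 6 mm above the bench; x = the direction a rod lies, y along the row, z up.
- rest_b: as rest_a. Notches (all rests): centred 42 mm either side of the origin along x, each 10 mm thick, so 74 mm is free between them; 36 mm wide at the top; notch bottom 26 mm, notch top 44 mm above the origin. A seated rod's axis is 26 mm + 1.414 x its radius above the origin.
- rest_c: another of the four identical metal rests: see rest_a and rest_b.
- rest_d: another of the four identical metal rests: see rest_a and rest_b.
- burner: bench burner: red foot 120 x 60 x 12 mm with a brass and steel barrel tilted upwards on it, about 120 mm tall, fixed to the bench about 110 mm beyond one end of the row of rests (either end). Origin at the centre of its underside, z up.
- tin: round red tin with a steel lid, 67 mm in diameter, 92 mm tall, loose, standing about 110 mm beyond the other end of the row. Origin at the centre of its underside.
Mind the look-alikes: they are no part of the job. What is shaped like the rod_25 but pink is not meant.

How it is judged (in metres and radians):
At the end, for the whole second after the job is handed in: From the burner: 33, 25, 18, 12 mm rods, one per rest, in both notches: within 15 mm along and 8 mm across the rest's centre, 6 mm of seated height, 0.12 rad of parallel; at rest, released. Tin upright (0.15 rad), moved under 30 mm (((x of rod_33 in the frame of rest_a between -0.015 and 0.015 m and y of rod_33 in the frame of rest_a between -0.008 and 0.008 m and z of rod_33 in the frame of rest_a between 0.0433345 and 0.0553345 m and angle between the x axis of rod_33 and the x axis of rest_a, either way round below 0.12 rad) or (x of rod_33 in the frame of rest_b between -0.015 and 0.015 m and y of rod_33 in the frame of rest_b between -0.008 and 0.008 m and z of rod_33 in the frame of rest_b between 0.0433345 and 0.0553345 m and angle between the x axis of rod_33 and the x axis of rest_b, either way round below 0.12 rad) or (x of rod_33 in the frame of rest_c between -0.015 and 0.015 m and y of rod_33 in the frame of rest_c between -0.008 and 0.008 m and z of rod_33 in the frame of rest_c between 0.0433345 and 0.0553345 m and angle between the x axis of rod_33 and the x axis of rest_c, either way round below 0.12 rad) or (x of rod_33 in the frame of rest_d between -0.015 and 0.015 m and y of rod_33 in the frame of rest_d between -0.008 and 0.008 m and z of rod_33 in the frame of rest_d between 0.0433345 and 0.0553345 m and angle between the x axis of rod_33 and the x axis of rest_d, either way round below 0.12 rad)) and horizontal distance between rod_33 and burner between 0.06 and 0.15 m and linear speed of each of rod_33, rod_25, rod_18, rod_12 below 0.02 m/s and ((x of rod_25 in the frame of rest_a between -0.015 and 0.015 m and y of rod_25 in the frame of rest_a between -0.008 and 0.008 m and z of rod_25 in the frame of rest_a between 0.0376777 and 0.0496777 m and angle between the x axis of rod_25 and the x axis of rest_a, either way round below 0.12 rad) or (x of rod_25 in the frame of rest_b between -0.015 and 0.015 m and y of rod_25 in the frame of rest_b between -0.008 and 0.008 m and z of rod_25 in the frame of rest_b between 0.0376777 and 0.0496777 m and angle between the x axis of rod_25 and the x axis of rest_b, either way round below 0.12 rad) or (x of rod_25 in the frame of rest_c between -0.015 and 0.015 m and y of rod_25 in the frame of rest_c between -0.008 and 0.008 m and z of rod_25 in the frame of rest_c between 0.0376777 and 0.0496777 m and angle between the x axis of rod_25 and the x axis of rest_c, either way round below 0.12 rad) or (x of rod_25 in the frame of rest_d between -0.015 and 0.015 m and y of rod_25 in the frame of rest_d between -0.008 and 0.008 m and z of rod_25 in the frame of rest_d between 0.0376777 and 0.0496777 m and angle between the x axis of rod_25 and the x axis of rest_d, either way round below 0.12 rad)) and horizontal distance between rod_25 and burner between 0.15 and 0.23 m and ((x of rod_18 in the frame of rest_a between -0.015 and 0.015 m and y of rod_18 in the frame of rest_a between -0.008 and 0.008 m and z of rod_18 in the frame of rest_a between 0.0327279 and 0.0447279 m and angle between the x axis of rod_18 and the x axis of rest_a, either way round below 0.12 rad) or (x of rod_18 in the frame of rest_b between -0.015 and 0.015 m and y of rod_18 in the frame of rest_b between -0.008 and 0.008 m and z of rod_18 in the frame of rest_b between 0.0327279 and 0.0447279 m and angle between the x axis of rod_18 and the x axis of rest_b, either way round below 0.12 rad) or (x of rod_18 in the frame of rest_c between -0.015 and 0.015 m and y of rod_18 in the frame of rest_c between -0.008 and 0.008 m and z of rod_18 in the frame of rest_c between 0.0327279 and 0.0447279 m and angle between the x axis of rod_18 and the x axis of rest_c, either way round below 0.12 rad) or (x of rod_18 in the frame of rest_d between -0.015 and 0.015 m and y of rod_18 in the frame of rest_d between -0.008 and 0.008 m and z of rod_18 in the frame of rest_d between 0.0327279 and 0.0447279 m and angle between the x axis of rod_18 and the x axis of rest_d, either way round below 0.12 rad)) and horizontal distance between rod_18 and burner between 0.23 and 0.31 m and ((x of rod_12 in the frame of rest_a between -0.015 and 0.015 m and y of rod_12 in the frame of rest_a between -0.008 and 0.008 m and z of rod_12 in the frame of rest_a between 0.0284853 and 0.0404853 m and angle between the x axis of rod_12 and the x axis of rest_a, either way round below 0.12 rad) or (x of rod_12 in the frame of rest_b between -0.015 and 0.015 m and y of rod_12 in the frame of rest_b between -0.008 and 0.008 m and z of rod_12 in the frame of rest_b between 0.0284853 and 0.0404853 m and angle between the x axis of rod_12 and the x axis of rest_b, either way round below 0.12 rad) or (x of rod_12 in the frame of rest_c between -0.015 and 0.015 m and y of rod_12 in the frame of rest_c between -0.008 and 0.008 m and z of rod_12 in the frame of rest_c between 0.0284853 and 0.0404853 m and angle between the x axis of rod_12 and the x axis of rest_c, either way round below 0.12 rad) or (x of rod_12 in the frame of rest_d between -0.015 and 0.015 m and y of rod_12 in the frame of rest_d between -0.008 and 0.008 m and z of rod_12 in the frame of rest_d between 0.0284853 and 0.0404853 m and angle between the x axis of rod_12 and the x axis of rest_d, either way round below 0.12 rad)) and horizontal distance between rod_12 and burner between 0.31 and 0.4 m and distance of tin from where it was at the start of the episode below 0.03 m and angle between tin's own z axis and vertical below 0.15 rad); the robot touches nothing.
It fails at once if a glass rod falls onto the bench (its middle below 20 mm) (height (world z) of any of rod_33, rod_25, rod_18, rod_12 below 0.02 m).
It fails at once if the red tin is knocked over (angle between tin's own z axis and vertical above 0.6 rad).
It also fails if it takes over 98 s, if anything falls off the work surface, if the arm or the gripper's body presses on something with over 40 N, if the wrist force passes 120 N, or if a joint passes its speed limit or range.

## Working session

There is one attempt and no reset: what is moved stays moved. The work goes in short steps, Python scripts to look and compute and a shell command to move; the robot and the scene stay as the last step left them, time stands still between calls to the robot, and variables do not carry over. Pictures are saved under pics/ and viewed, at most 14 in all, crops included, and the job is handed in when it is done.

```bash
mkdir -p pics; python3 - <<'E'
from plant import manip
import cv2,numpy as np,pickle
o=manip.get_obs();print(o)
for n in("top","side"):
    f=manip.grab_frame(n);cv2.imwrite(f"pics/{n}0.png",f["frame"]);print(n,f["K"],f["T"],f.get("shot"))
    for k in("rod_33","rod_25","rod_18","rod_12","rest_a","burner","tin"):
        r=manip.trace(f,k);print(k,[(round(d["p"],2),d["extent"]) for d in r])
    pickle.dump(f,open(f"{n}0.pkl","wb"))
E
```

```text
{'t': 0.0, 'joint_pos': array([ 1.2760525 ,  0.32182571, -0.07007584,  1.45168265,  0.02258168,
        1.3707968 , -0.05688417]), 'joint_velocities': array([ 1.55505364e-03, -4.44545132e-04, -8.48283127e-04,  4.03211883e-06,
        2.97102307e-04,  1.43663991e-03, -2.98743538e-04]), 'joint_efforts': array([-4.00935323e-04, -4.93593371e+01, -3.82377673e-01, -3.14330542e+01,
        1.28820702e-02,  1.15735363e-02, -1.10222338e-07]), 'position': array([ 197.34213579, -618.69175461,  201.21787788]), 'eef_rot': array([[ 9.52675130e-01,  3.03989563e-01, -6.64644918e-04],
       [ 3.03990278e-01, -9.52673419e-01,  1.80751519e-03],
       [-8.37237943e-05, -1.92402036e-03, -9.99998146e-01]]), 'force': array([ 0.52772046,  0.02323169, -0.18156429]), 'wrist_torque': array([ 0.0045326 , -0.00864196, -0.00106088]), 'finger_force': 0.0, 'grip_width': 85.3194233395127}
top [[515.7001764    0.         317.76604989]
 [  0.         515.7001764  236.89882545]
 [  0.           0.           1.        ]] [[-3.26691663e-03 -9.94814104e-01  1.01657396e-01  3.43809283e+02]
 [-9.99988556e-01  2.89466471e-
[... 2201 characters left out ...]
9.3, 190.1, 48.6, 12.8]), (0.9, [242.3, 381.5, 77.2, 44.1]), (0.79, [325.7, 226.3, 51.6, 21.3]), (0.75, [421.9, 204.2, 16.2, 39.1]), (0.71, [293.2, 289.6, 60.5, 22.6]), (0.66, [394.4, 159.0, 39.1, 27.9])]
rod_12 [(0.92, [339.3, 190.1, 48.6, 12.8]), (0.9, [242.3, 381.5, 77.2, 44.1]), (0.79, [325.7, 226.3, 51.6, 21.3]), (0.75, [421.9, 204.2, 16.2, 39.1]), (0.71, [293.2, 289.6, 60.5, 22.6]), (0.66, [394.4, 159.0, 39.1, 27.9])]
rest_a [(0.93, [238.9, 217.0, 46.2, 30.4]), (0.74, [228.6, 239.1, 52.7, 33.7]), (0.71, [212.1, 263.4, 57.0, 36.5]), (0.68, [197.6, 288.7, 54.7, 43.5])]
burner [(0.56, [244.2, 168.2, 56.1, 57.5])]
tin [(0.73, [165.8, 318.6, 51.3, 62.5]), (0.44, [245.3, 169.5, 56.4, 56.9])]
```

View pics/top0.png

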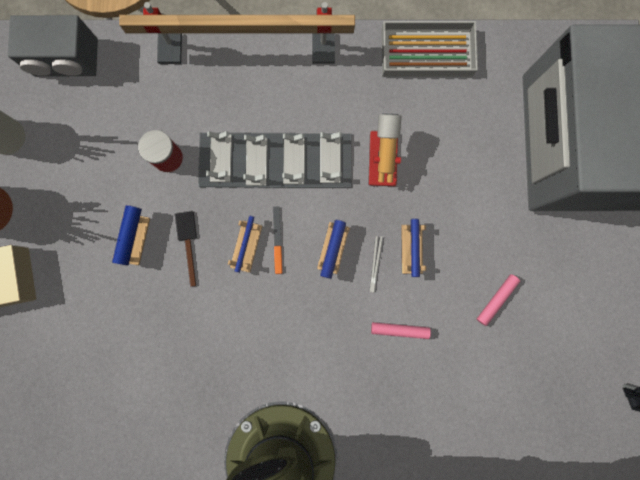

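View pics/side0.png

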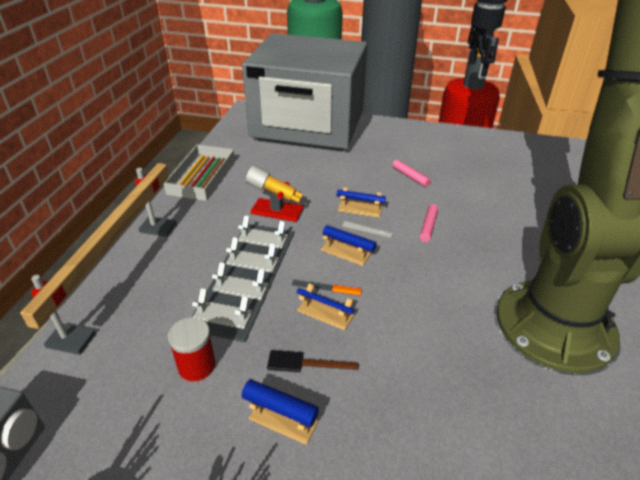

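Top view: blue rods at about (127,235), (244,243), (333,248) and (415,247). The rests sit at u≈220, 256, 293 and 330, with the burner at (385,150) on the right and the tin at (160,150) on the left. The pink decoys lie at lower right. The side view agrees, with the thickest rod nearest the camera.

```bash
cat > h.py <<'E'
import numpy as np,cv2
def plane(f,uv,z):
    uv=np.asarray(uv,float).reshape(-1,2);T=f["T"]
    d=np.c_[uv,np.ones(len(uv))]@np.linalg.inv(f["K"]).T@T[:3,:3].T
    o=T[:3,3];return (o+d*((z-o[2])/d[:,2])[:,None])[:,:2]
def proj(f,P):
    T=f["T"];c=(np.asarray(P,float)-T[:3,3])@T[:3,:3];p=c@f["K"].T;return p[:,:2]/p[:,2:]
def blue(f):
    h=cv2.cvtColor(f["frame"],cv2.COLOR_BGR2HSV)
    return cv2.inRange(h,(108,150,50),(128,255,255))
def rect(P):
    (c,s,a)=cv2.minAreaRect(P.astype(np.float32))
    b=cv2.boxPoints((c,s,a));e=[b[1]-b[0],b[2]-b[1]];e.sort(key=np.linalg.norm)
    l=e[1];ang=np.arctan2(l[1],l[0]);ang=(ang+np.pi/2)%np.pi-np.pi/2
    return np.round(c,1),round(float(ang),3),np.round(sorted(s),1)
def rods(f,z=None):
    out=[]
    n,lab,st,_=cv2.connectedComponentsWithStats(blue(f))
    for i in range(1,n):
        if st[i,4]<100: continue
        v,u=np.nonzero(lab==i);Pz=[rect(plane(f,np.c_[u,v],zz)) for zz in(49,44,39,34)]
        out.append((st[i],Pz))
    return out
E
python3 - <<'E'
from h import *
import pickle
from scipy.optimize import minimize
F={n:pickle.load(open(f"{n}0.pkl","rb")) for n in("top","side")}
for n in F:
    for s,p in rods(F[n]): print(n,s,*[(list(map(float,q[0])),q[1],q[2].tolist()) for q in p],sep="\n  ")
from plant import manip
# fit the row of rests
M={}
for n in F:
    f=manip.grab_frame(n);m=np.zeros((480,640),np.uint8)
    for r in manip.trace(f,"rest_a"):
        if r["p"]>.5:m|=r["pixels"].astype(np.uint8)
    M[n]=m
def box(x0,x1,y0,y1,z0,z1):return [(x,y,z) for x in(x0,x1) for y in(y0,y1) for z in(z0,z1)]
bs=[box(-52,52,-22,22,0,6)]
for s in(-42,42):
    bs.append(box(s-5,s+5,-22,22,0,26))
    for t in(-1,1): bs.append([(s+a,t*y,z) for a in(-5,5) for y,z in((0,26),(18,44),(22,44),(22,20))])
bs=[np.array(b,float) for b in bs]
def rend(n,p):
    x,y,th,pit=p;R=np.array([[np.cos(th),-np.sin(th),0],[np.sin(th),np.cos(th),0],[0,0,1]])
    m=np.zeros((480*4,640*4),np.uint8)
    for k in(-1.5,-.5,.5,1.5):
        for b in bs:
            q=proj(F[n],(b+[0,k*pit,0])@R.T+[x,y,6]);h=cv2.convexHull(((q+.5)*4).astype(np.float32)).astype(int)
            cv2.fillConvexPoly(m,h,1)
    return cv2.resize(m.astype(np.float32),(640,480),interpolation=cv2.INTER_AREA)
c=plane(F["top"],[[276,159]],15)[0];print("init",c)
for ns in(["top"],["side"],["top","side"]):
    cost=lambda p:sum(np.abs(rend(n,p)-M[n]).sum() for n in ns)
    r=minimize(cost,[*c,0,80],method="Nelder-Mead",options=dict(initial_simplex=[[c[0]+a,c[1]+b,t,80+d] for a,b,t,d in((0,0,0,0),(6,0,0,0),(0,6,0,0),(0,0,.08,0),(0,0,0,2))]))
    print(ns,r.x.round(3),r.fun,sum(M[n].sum() for n in ns))
f=F["top"];print("burner/tin",plane(f,[[385,160],[158,148]],50))
E
```

```text
top
  [113 206  27  58 842]
  ([456.4, 313.2], -0.201, [30.7, 117.1])
  ([456.9, 315.1], -0.201, [30.9, 117.7])
  ([457.4, 316.9], -0.201, [31.0, 118.2])
  ([458.0, 318.8], -0.201, [31.2, 118.8])
top
  [236 217  17  54 127]
  ([437.9, 73.0], -0.246, [6.1, 112.3])
  ([438.4, 73.7], -0.246, [6.1, 112.9])
  ([438.8, 74.4], -0.246, [6.1, 113.4])
  ([439.3, 75.1], -0.246, [6.1, 113.9])
top
  [322 221  20  55 322]
  ([427.5, -105.8], -0.263, [14.8, 115.2])
  ([427.9, -106.0], -0.263, [14.9, 115.7])
  ([428.3, -106.1], -0.263, [14.9, 116.3])
  ([428.7, -106.3], -0.263, [15.0, 116.8])
side
  [337 190  48  13 266]
  ([429.8, -261.6], -0.022, [26.0, 116.7])
  ([430.7, -268.7], -0.022, [26.2, 117.6])
  ([431.6, -275.7], -0.022, [26.4, 118.4])
  ([432.6, -282.8], -0.022, [26.6, 119.2])
side
  [323 226  52  26 506]
  ([428.4, -101.4], -0.275, [31.0, 125.1])
  ([429.3, -107.3], -0.275, [31.2, 126.0])
  ([430.2, -113.3], -0.275, [31.4, 126.9])
  ([431.2, -119.2], -0.275, [31.6, 127.8])
side
  [297 289  57  24 278]
  ([438.2, 88.3], -0.247, [13.0, 117.7])
  ([439.2, 83.8], -0.247, [13.1, 118.5])
  ([440.2, 79.2], -0.247, [13.2, 119.4])
  ([441.2, 74.7], -0.247, [13.3, 120.2])
side
  [ 242  380   76   47 1545]
  ([459.9, 313.0], -0.198, [34.7, 126.5])
  ([461.0, 310.0], -0.198, [34.9, 127.4])
  ([462.2, 307.1], -0.198, [35.2, 128.3])
  ([463.3, 304.2], -0.198, [35.4, 129.2])
init [622.3951961   11.18557127]
['top'] [ 6.25076e+02  1.41310e+01 -1.10000e-02  7.85100e+01] 1710.0625 5458
['side'] [ 6.27128e+02  1.68220e+01 -5.00000e-03  7.81160e+01] 1585.9375 2915
['top', 'side'] [ 6.26039e+02  1.46380e+01 -9.00000e-03  7.87520e+01] 3385.125 8373
burner/tin [[ 610.73331598 -217.5591713 ]
 [ 637.27722462  253.41934231]]
```

```bash
cat >> h.py <<'E'
def go(x,y,z,a,o=None):
    from plant import manip
    from scipy.spatial.transform import Rotation as Ro
    o=o or manip.get_obs();R=o["eef_rot"]
    T=np.array([[np.cos(a),np.sin(a),0],[np.sin(a),-np.cos(a),0],[0,0,-1.]])
    rv=Ro.from_matrix(R.T@T).as_rotvec()/(2*np.pi)
    s=R.T@(np.array([x,y,z])-o["position"])
    print("turn",rv.round(4),"shift",(s/300).round(4),"dist",np.linalg.norm(s).round(1),"pos",o["position"].round(1),"w",round(float(o["grip_width"]),1),"t",round(o["t"],2))
E
python3 - <<'E'
from h import *
import pickle
F=pickle.load(open("top0.pkl","rb"));print(plane(F,[[414.7,218],[414.7,245.6],[414.7,273.2]],39))
go(431,-272,150,-.01)
E
```

```text
[[ 490.72777555 -278.60919784]
 [ 433.3470591  -277.32436847]
 [ 376.58997059 -276.05350294]]
turn [0.     0.     0.0507] shift [ 1.0932 -0.8663  0.1744] dist 421.7 pos [ 197.5 -619.3  202.4] w 85.5 t 1.0
```

```bash
python3 -m pendant '[[0,0,0.0507,0.55,-0.43,0.05,-1],[0,0,0.0507,0.55,-0.43,0.05,-1],[0,0,0.0507,0.55,-0.43,0.05,-1],[0,0,0.0507,0.55,-0.43,0.05,-1],[0,0,0.0507,0.55,-0.43,0.05,-1]]' 40; python3 -c "
from h import *
go(432.5,-276.5,150,-.022)"
```

```text
t: 1.5
position: [320.5, -440.2, 187.4]
eef_rot: [[1.0, -0.0, 0.002], [-0.0, -1.0, 0.002], [0.002, -0.002, -1.0]]
force: [0.0, 0.5, 0.4]
grip_width: 85.2
finger_force: 0.0
turn [-0.0004 -0.0003  0.0035] shift [ 0.3729 -0.5453  0.1265] dist 201.8 pos [ 320.5 -440.2  187.4] w 85.2 t 1.5
```

```bash
python3 -m pendant '[[0,0,0.0035,0.373,-0.545,0.05,-1],[0,0,0.0035,0.373,-0.545,0.05,-1],[0,0,0.0035,0.373,-0.545,0.05,-1],[0,0,0.0035,0.373,-0.545,0.05,-1],[0,0,0.0035,0.373,-0.545,0.05,-1]]'; python3 -c "
from h import *
from plant import manip
go(432.5,-276.5,150,-.022)
f=manip.grab_frame('wrist');cv2.imwrite('pics/w1.png',f['frame'])
for s,p in rods(f): print(s,p[2])
"
```

```text
t: 2.0
position: [433.4, -276.7, 172.4]
eef_rot: [[1.0, -0.02, 0.002], [-0.02, -1.0, 0.003], [0.002, -0.003, -1.0]]
force: [0.6, -0.3, -0.1]
grip_width: 85.5
finger_force: 0.0
turn [-0.0004 -0.0003  0.0003] shift [-0.0031 -0.0004  0.0747] dist 22.4 pos [ 433.4 -276.7  172.4] w 85.5 t 2.0
[ 312  147   21  147 2747] (array([ 430.6, -276.9]), -0.013, array([ 15.7, 122.1]))
[  91  155   40  148 3409] (array([425.7, -99.9]), -0.287, array([ 21.1, 126.4]))
```

View pics/w1.png

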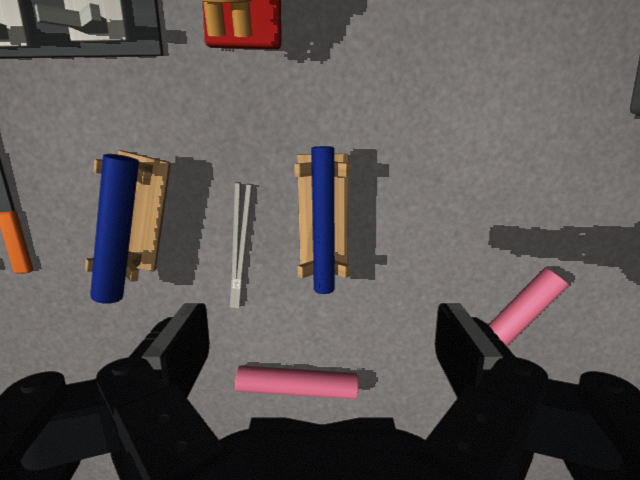

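Wrist view: rod_18 is centred at about (323,220), midway between the fingers. I'll descend and grip it.

```bash
python3 -m pendant '[[-0.0004,-0.0003,0.001,-0.004,0,0.3,-1],[-0.0004,-0.0003,0.001,-0.004,0,0.42,-1],[-0.0004,-0.0003,0.001,-0.004,0,0.5,-0.5],[-0.0004,-0.0003,0.001,-0.004,0,0.5,0],[-0.0004,-0.0003,0.001,-0.004,0,0.5,0.4]]' 40; python3 -m pendant '[[0,0,0,0,0,0,1],[0,0,0,0,0,0,1],[0,0,0,0,0,0,1],[0,0,0,0,0,0,1],[0,0,0,0,0,0,1]]'
```

```text
t: 2.55
position: [427.1, -285.0, 22.8]
eef_rot: [[0.999, -0.04, -0.003], [-0.04, -0.999, -0.002], [-0.003, 0.002, -1.0]]
force: [0.7, 0.1, -0.7]
grip_width: 43.9
finger_force: 0.0
t: 3.05
position: [428.1, -284.0, 23.0]
eef_rot: [[0.999, -0.038, -0.001], [-0.038, -0.999, -0.003], [-0.001, 0.003, -1.0]]
force: [-0.6, 1.0, -0.9]
grip_width: 0.1
finger_force: 0.0
```

```bash
python3 -c "
from h import *
from plant import manip
o=manip.get_obs();print(o['position'],o['joint_pos'].round(3),o['grip_width'],o['force'])
for n in('side','top','wrist'):
  f=manip.grab_frame(n)
  cv2.imwrite(f'pics/{n}2.png',f['frame'] if n!='side' else cv2.resize(f['frame'][140:290,260:460],None,fx=4,fy=4,interpolation=2))
  for s,p in rods(f): print(n,s,p[2])
"
```

```text
[ 428.14026396 -284.04249443   22.97667051] [ 0.827  0.219 -0.324  1.973  0.089  0.961 -1.148] 0.059694384888466866 [-0.61576008  0.98278388 -0.92199452]
side [337 190  48  13 270] (array([ 431.7, -276.8]), -0.004, array([ 28.9, 118.2]))
side [323 226  53  26 505] (array([ 430.3, -113.2]), -0.273, array([ 31.4, 126.9]))
side [297 289  57  24 280] (array([440.2,  79.4]), -0.252, array([ 13.4, 119.4]))
side [ 242  380   76   46 1545] (array([462.2, 307. ]), -0.198, array([ 35.4, 128.3]))
top [113 206  27  58 841] (array([457.4, 316.6]), -0.198, array([ 31.2, 119. ]))
top [236 217  16  54 114] (array([438.6,  74.5]), -0.25, array([  5.6, 112.9]))
top [322 221  21  55 297] (array([ 428. , -106.4]), -0.268, array([ 14.2, 115.9]))
wrist [ 279  148   46  156 5814] (array([ 459.2, -277.5]), -0.011, array([16.8, 66.3]))
wrist [315 393  13  23 221] (array([ 372.4, -281.7]), -0.107, array([ 5.7, 12.6]))
```

View pics/side2.png

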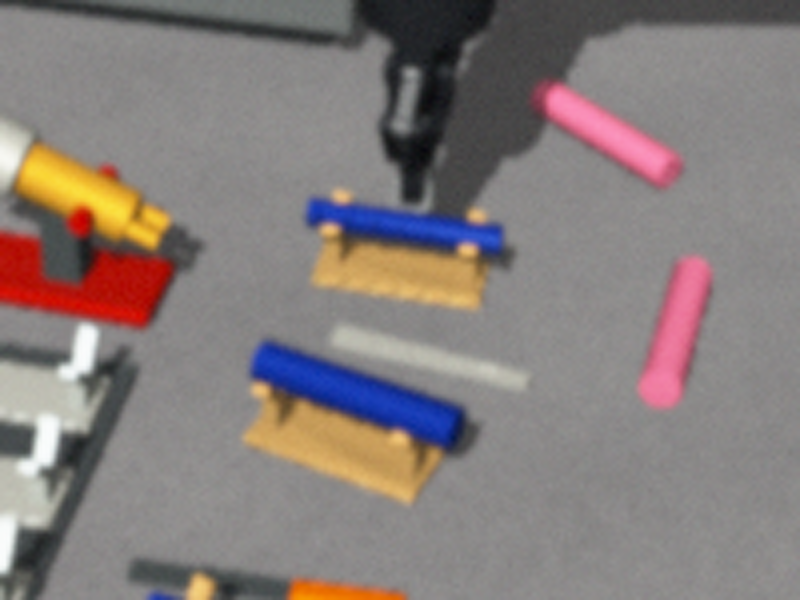

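View pics/wrist2.png

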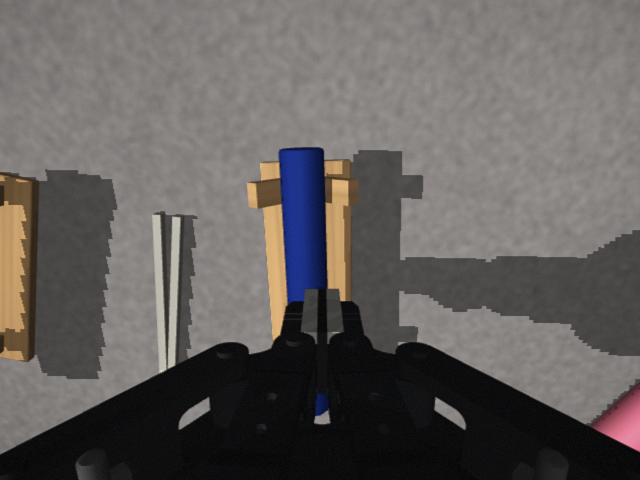

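```bash
python3 -c "
from h import *
from plant import manip
P=[(428.1,-284,23),(428.1,-284,55),(428.1,-284,80),(432,-277,39)]
im=[]
for n in('side','top','wrist'):
  f=manip.grab_frame(n);q=proj(f,P);print(n,q.round(1).tolist())
  c=f['frame'].copy()
  if n!='wrist':
    u,v=q[0].astype(int);m=cv2.resize(c[v-35:v+35,u-45:u+45],None,fx=4.4,fy=4.4,interpolation=2)
    for (a,b),col in zip(q,((0,0,255),(0,255,0),(255,255,0),(255,255,255))): cv2.circle(m,(int((a-u+45.5)*4.4),int((b-v+35.5)*4.4)),3,col,-1)
    im.append(m)
  else: print('T',f['T'].round(3).tolist())
cv2.imwrite('pics/chk.png',np.hstack(im))
"
```

```text
side [[362.1, 199.7], [362.9, 189.0], [363.5, 180.3], [360.4, 195.8]]
top [[416.5, 248.7], [419.5, 247.5], [422.1, 246.5], [414.6, 246.3]]
wrist [[322.0, 283.5], [322.2, 314.7], [322.5, 349.3], [305.7, 290.0]]
T [[-0.038, -0.959, -0.28, 499.263], [-0.999, 0.037, 0.008, -286.166], [0.003, 0.28, -0.96, 193.579], [0.0, 0.0, 0.0, 1.0]]
```

View pics/chk.png

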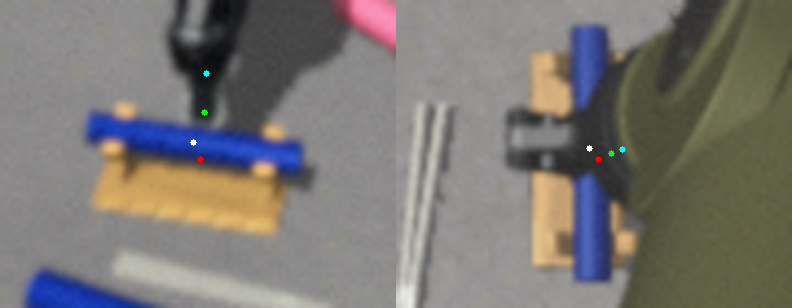

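```bash
python3 - <<'E'
from h import *
from plant import manip
f=manip.grab_frame("wrist");o=manip.get_obs();print(f["K"][0,0],f["K"][:2,2],(o["eef_rot"].T@(f["T"][:3,3]-o["position"])).round(1),o["position"].round(1),f["T"][:3,3].round(1),o['t'])
print((o["eef_rot"].T@f["T"][:3,:3]).round(3).tolist())
for nm,fr in(("w1",cv2.imread("pics/w1.png")),("w2",f["frame"])):
    for v in(170,200,230,260):
        r=fr[v,240:360].astype(int);m=(r[:,0]-r[:,2]>40)&(r[:,0]>1.8*r[:,1]);x=np.nonzero(m)[0]+240;print(nm,v,x.min(),x.max(),len(x))
for z in (0,39):print(z,plane(f,[[301,150],[301,230]],z))
q=proj(f,[(492,-268,39),(492,-286,39),(474,-268,39),(474,-286,39),(492,-277,39)]);print(q.round(1))
E
```

```text
384.301341989924 [321.74071008 240.573534  ] [  71.2    0.2 -171.5] [ 427.7 -283.7   22.2] [ 499.3 -286.2  193.5] 3.4
[[-0.0, -0.96, -0.278], [1.0, -0.0, 0.0], [-0.0, -0.278, 0.96]]
w1 170 312 332 21
w1 200 313 332 20
w1 230 313 331 19
w1 260 314 331 18
w2 170 281 321 41
w2 200 282 323 42
w2 230 284 324 41
w2 260 286 325 40
0 [[ 489.42745484 -276.09907759]
 [ 448.90076852 -273.93931464]]
39 [[ 491.40889459 -278.12839164]
 [ 459.04842275 -276.40382557]]
[[275.1 149.5]
 [321.  147.7]
 [278.3 195.1]
 [322.7 193.4]
 [298.  148.6]]
```

```bash
python3 -c "
from plant import manip
print(manip.grip_depth,[a for a in dir(manip) if a[0]!='_'])
from h import *
go(432.5,-276.8,80,-.018)"
python3 -m pendant '[[0,0,0,0,0,-0.1,-1],[0,0,0,0,0,-0.19,-1],[0,0,0,0,0,-0.19,-1],[0,0,0,0,0,-0.19,-1],[0,0,0,0,0,-0.19,-1]]'; python3 -c "
from h import *
go(432.5,-276.8,80,-.018)"
```

```text
18.700000000000003 ['MotionError', 'get_obs', 'grab_frame', 'grip_depth', 'sign_off', 'trace']
turn [ 0.0004  0.0003 -0.0032] shift [ 0.0146 -0.0232 -0.1927] dist 58.4 pos [ 427.7 -283.7   22.2] w -0.0 t 3.4
t: 3.9
position: [427.1, -283.2, 78.3]
eef_rot: [[0.999, -0.038, -0.004], [-0.038, -0.999, -0.002], [-0.003, 0.002, -1.0]]
force: [-0.8, -0.1, -0.6]
grip_width: 72.2
finger_force: 0.0
turn [ 0.0003  0.0006 -0.0032] shift [ 0.017  -0.0221 -0.0057] dist 8.6 pos [ 427.1 -283.2   78.3] w 72.2 t 3.9
```

```bash
python3 -m pendant '[[0,0,-0.0032,0.017,-0.022,0,-1],[0,0,-0.0032,0.017,-0.022,0,-1],[0,0,-0.0032,0.017,-0.022,0,-1]]'; python3 -c "
from h import *
from plant import manip
go(432.5,-276.8,80,-.018)
f=manip.grab_frame('wrist');cv2.imwrite('pics/w3.png',f['frame']);o=manip.get_obs()
print((o['eef_rot'].T@(f['T'][:3,3]-o['position'])).round(1))
for s,p in rods(f): print(s,p[2])
f=manip.grab_frame('side');q=proj(f,[(432.5,-276.8+42,67),(432.5,-276.8-42,67),(432.5,-276.8-42,100)])
m=cv2.resize(f['frame'][130:250,290:430],None,fx=4,fy=4,interpolation=2)
for a,b in q: cv2.circle(m,(int((a-290+.5)*4),int((b-130+.5)*4)),3,(0,0,255),-1)
w=cv2.imread('pics/w3.png');cv2.imwrite('pics/c3.png',np.hstack([cv2.resize(m,(400,343)),cv2.resize(w,(400,300)) if 0 else cv2.copyMakeBorder(cv2.resize(w,(400,300)),0,43,0,0,0)]))
"
```

```text
t: 4.2
position: [433.3, -276.6, 78.7]
eef_rot: [[1.0, -0.017, -0.003], [-0.017, -1.0, -0.002], [-0.003, 0.002, -1.0]]
force: [-0.1, 0.0, -0.7]
grip_width: 85.2
finger_force: 0.0
turn [0.0003 0.0004 0.0002] shift [-0.0026  0.0008 -0.0042] dist 1.5 pos [ 433.3 -276.6   78.7] w 85.2 t 4.2
[  71.3   -0.2 -171.3]
[ 307  153   30  204 5550] (array([ 429.9, -277. ]), -0.011, array([ 16.3, 124.4]))
[   0  165   43  206 6583] (array([423.5, -96.4]), -0.29, array([ 21.6, 130.4]))
```

View pics/c3.png

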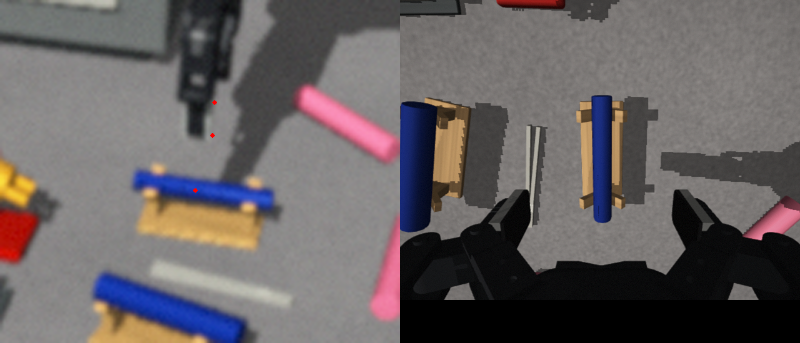

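```bash
python3 -m pendant '[[0,0,0,0,0,0.15,-1],[0,0,0,0,0,0.22,-1],[0,0,0,0,0,0.22,-1]]'; python3 -m pendant '[[0,0,0,0,0,0.03,-1],[0,0,0,0,0,0.06,-1],[0,0,0,0,0,0.06,-1]]'; python3 -c "
from h import *
from plant import manip
go(432.5,-276.8,-8,-.018)
f=manip.grab_frame('side')
m=cv2.resize(f['frame'][130:250,290:430],None,fx=4,fy=4,interpolation=2)
w=manip.grab_frame('wrist')['frame'];cv2.imwrite('pics/c4.png',np.hstack([cv2.resize(m,(400,343)),cv2.copyMakeBorder(cv2.resize(w,(400,300)),0,43,0,0,0)]))
"
```

```text
t: 4.6
position: [430.3, -275.9, 10.1]
eef_rot: [[1.0, -0.018, -0.008], [-0.018, -1.0, 0.001], [-0.008, -0.001, -1.0]]
force: [-0.3, 0.6, -0.1]
grip_width: 85.7
finger_force: 0.0
t: 4.9
position: [432.9, -277.4, -5.0]
eef_rot: [[1.0, -0.018, -0.002], [-0.018, -1.0, -0.002], [-0.002, 0.002, -1.0]]
force: [0.2, 0.1, -0.1]
grip_width: 85.2
finger_force: 0.0
turn [ 0.0004  0.0004 -0.    ] shift [-0.0013 -0.0021  0.0099] dist 3.1 pos [ 432.9 -277.4   -5. ] w 85.2 t 4.9
```

View pics/c4.png

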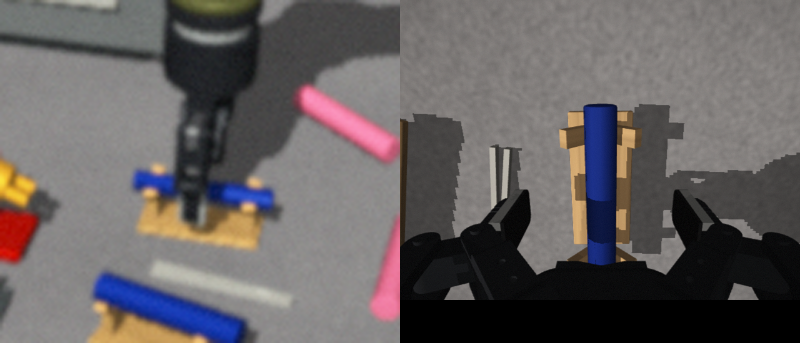

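Reported position: the real fingertips stand about 33 mm behind the reported TCP. Both views put the open fingers on either side of rod_18, so I'll go 5 mm lower and close.

```bash
python3 -m pendant '[[0,0,0,0,0,0.018,-1],[0,0,0,0,0,0.018,0],[0,0,0,0,0,0.018,1],[0,0,0,0,0,0.018,1],[0,0,0,0,0,0.018,1]]' 40;python3 -m pendant '[[0,0,0,0,0,0,1],[0,0,0,0,0,0,1],[0,0,0,0,0,0,1]]'
```

```text
t: 5.5
position: [433.2, -277.6, -10.0]
eef_rot: [[1.0, -0.018, -0.002], [-0.018, -1.0, -0.003], [-0.002, 0.003, -1.0]]
force: [-1.0, 0.6, -0.6]
grip_width: 28.1
finger_force: 0.0
t: 5.8
position: [433.2, -277.6, -9.9]
eef_rot: [[1.0, -0.018, -0.002], [-0.018, -1.0, -0.003], [-0.002, 0.003, -1.0]]
force: [-0.5, 0.1, 1.5]
grip_width: 16.9
finger_force: 38.9
```

```bash
python3 -m pendant '[[0,0,0,0,0,-0.15,1],[0,0,0,0,0,-0.3,1],[0,0,0,0,0,-0.37,1],[0,0,0,0,0,-0.37,1]]'; python3 -c "
from h import *
go(626,54.6,100,-.009)"
```

```text
t: 6.2
position: [435.8, -278.7, 104.6]
eef_rot: [[1.0, -0.018, 0.004], [-0.018, -1.0, -0.007], [0.004, 0.007, -1.0]]
force: [-0.0, -0.1, -1.2]
grip_width: 16.3
finger_force: 39.2
turn [ 0.0011 -0.0006 -0.0014] shift [ 0.6139 -1.1223  0.0102] dist 383.8 pos [ 435.8 -278.7  104.6] w 16.3 t 6.2
```

```bash
python3 -m pendant '[[0,0,0,0.09,-0.16,0,1],[0,0,0,0.307,-0.56,0,1],[0,0,0,0.307,-0.56,0,1],[0,0,0,0.307,-0.56,0,1],[0,0,0,0.307,-0.56,0,1]]';python3 -m pendant '[[0,0,-0.0014,0.307,-0.56,0,1],[0,0,-0.0014,0.307,-0.56,0,1],[0,0,-0.0014,0.307,-0.56,0,1],[0,0,-0.0014,0.307,-0.56,0,1],[0,0,-0.0014,0.307,-0.56,0,1]]'; python3 -c "
from h import *
from plant import manip
go(626,54.6,100,-.009)
import pickle
f=manip.grab_frame('wrist');pickle.dump(f,open('w5.pkl','wb'));w=f['frame'].copy()
th=-.009
for k in(-1.5,-.5,.5,1.5):
  for sx in(-42,42):
    for y in(-18,0,18):
      z=6+(26 if y==0 else 44);lx,ly=sx,k*80+y
      p=(626+lx*np.cos(th)-ly*np.sin(th),14.6+lx*np.sin(th)+ly*np.cos(th),z)
      a,b=proj(f,[p])[0];cv2.circle(w,(int(a),int(b)),2,(0,0,255),-1)
cv2.imwrite('pics/w5.png',w)
for s,p in rods(f): print(s)
"
```

```text
t: 6.7
position: [530.2, -102.7, 99.0]
eef_rot: [[1.0, -0.007, -0.002], [-0.007, -1.0, 0.002], [-0.002, -0.002, -1.0]]
force: [-0.2, 0.4, -0.2]
grip_width: 16.4
finger_force: 39.3
t: 7.2
position: [623.7, 63.7, 97.9]
eef_rot: [[1.0, 0.0, -0.003], [0.0, -1.0, 0.003], [-0.003, -0.003, -1.0]]
force: [-1.2, 0.3, 0.3]
grip_width: 16.5
finger_force: 39.3
turn [-0.0005  0.0005  0.0015] shift [ 0.0076  0.0305 -0.0071] dist 9.7 pos [623.7  63.7  97.9] w 16.5 t 7.2
[  293   168    55   257 12533]
```

View pics/w5.png

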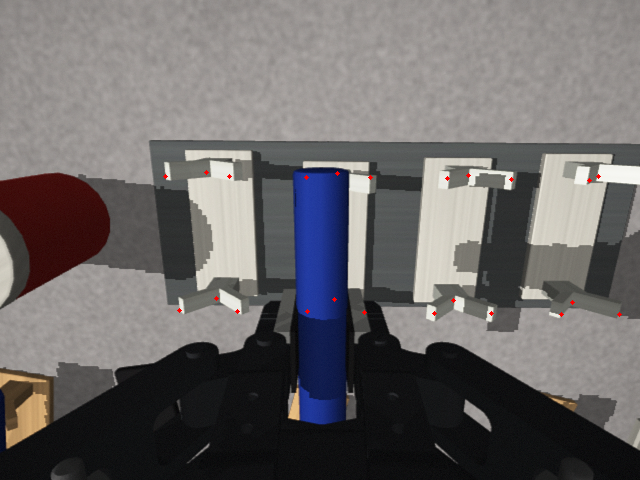

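```bash
python3 -m pendant '[[-0.0004,0.0004,0.0015,0.01,0.03,0.12,1],[-0.0004,0.0004,0.0015,0.01,0.03,0.2,1],[-0.0004,0.0004,0.0015,0.01,0.03,0.2,1],[-0.0004,0.0004,0.0015,0.01,0.03,0.2,1]]'; python3 -c "
from h import *
go(627,54.6,-3,-.009)"
```

```text
t: 7.65
position: [625.4, 44.9, 39.0]
eef_rot: [[1.0, -0.02, -0.001], [-0.02, -1.0, -0.005], [-0.001, 0.005, -1.0]]
force: [1.0, 0.3, 0.4]
grip_width: 16.6
finger_force: 39.3
turn [ 0.0009  0.0002 -0.0017] shift [ 0.0048 -0.0331  0.14  ] dist 43.2 pos [625.4  44.9  39. ] w 16.6 t 7.65
```

```bash
python3 -m pendant '[[0,0,0,0,0,0,1],[0,0,0,0,0,0,1],[0,0,0,0,0,0,1],[0,0,0,0,0,0,1],[0,0,0,0,0,0,1]]' >/dev/null; python3 -c "
from h import *
go(627,54.6,-3,-.009)"
```

```text
turn [ 0.0008 -0.0002 -0.0015] shift [ 0.001  -0.0284  0.1434] dist 43.9 pos [626.5  46.3  40.1] w 16.6 t 8.15
```

```bash
python3 -m pendant '[[0.0008,0,-0.0015,0.001,-0.028,0,1],[0.0008,0,-0.0015,0.001,-0.028,0,1],[0.0008,0,-0.0015,0.001,-0.028,0.06,1],[0.0008,0,-0.0015,0.001,-0.028,0.06,1],[0.0008,0,-0.0015,0.001,-0.028,0.06,1]]' >/dev/null; python3 -m pendant '[[0,0,0,0,0,0,1],[0,0,0,0,0,0,1],[0,0,0,0,0,0,1],[0,0,0,0,0,0,1]]' >/dev/null;python3 -c "
from h import *
from plant import manip
go(627,54.6,-3,-.009)
for n in ('top','side'):
  f=manip.grab_frame(n)
  for s,p in rods(f): print(n,s[:2],p[1])
"
```

```text
turn [ 0.     -0.0002 -0.    ] shift [-0.     -0.0002  0.0834] dist 25.0 pos [627.   54.5  22. ] w 16.6 t 9.05
top [113 206] (array([456.9, 315. ]), -0.198, array([ 30.5, 118.5]))
top [321 221] (array([ 427.6, -107. ]), -0.274, array([ 17.1, 115.8]))
side [323 226] (array([ 429.3, -107.5]), -0.278, array([ 31.2, 126.1]))
side [238 261] (array([604.8,  29.8]), -0.02, array([24.8, 61.2]))
side [297 289] (array([439.2,  83.9]), -0.247, array([ 12.9, 118.5]))
side [242 380] (array([461., 310.]), -0.2, array([ 35.2, 127.4]))
```

Settled on target. Lowering onto the rest, then releasing.

```bash
python3 -m pendant '[[0,0,0,0,0,0.04,1],[0,0,0,0,0,0.075,1],[0,0,0,0,0,0.083,1],[0,0,0,0,0,0.083,1],[0,0,0,0,0,0.083,1]]'; python3 -m pendant '[[0,0,0,0,0,0.003,1],[0,0,0,0,0,0.003,1],[0,0,0,0,0,0.003,1]]'
```

```text
t: 9.65
position: [626.2, 55.2, -3.9]
eef_rot: [[1.0, -0.009, -0.001], [-0.009, -1.0, 0.001], [-0.001, -0.001, -1.0]]
force: [-0.9, 1.9, 0.9]
grip_width: 16.3
finger_force: 39.5
t: 9.95
position: [626.2, 55.2, -3.9]
eef_rot: [[1.0, -0.009, -0.0], [-0.009, -1.0, 0.0], [-0.0, -0.0, -1.0]]
force: [-3.6, 1.9, 6.1]
grip_width: 16.1
finger_force: 39.9
```

```bash
python3 -m pendant '[[0,0,0,0,0,0,0.4],[0,0,0,0,0,0,0],[0,0,0,0,0,0,-0.1],[0,0,0,0,0,0,-0.1],[0,0,0,0,0,0,-0.1]]' |grep wid; python3 -m pendant '[[0,0,0,0,0,-0.08,-0.1],[0,0,0,0,0,-0.2,-1],[0,0,0,0,0,-0.3,-1],[0,0,0,0,0,-0.3,-1],[0,0,0,0,0,-0.3,-1]]';python3 -c "
from h import *
from plant import manip
go(458.5,313,100,-.2)
import pickle
f=manip.grab_frame('wrist');w=f['frame'];cv2.imwrite('pics/w6.png',w)
for s,p in rods(f): print(s,p[2])
for s,p in rods(f):
  n=0
h=blue(f);n,l,st,_=cv2.connectedComponentsWithStats(h)
i=1+np.argmax(st[1:,4]);v,u=np.nonzero(l==i);print(rect(plane(f,np.c_[u,v],44.7)))
"
```

```text
grip_width: 46.7
t: 10.95
position: [627.2, 54.5, 86.6]
eef_rot: [[1.0, -0.009, 0.002], [-0.009, -1.0, -0.0], [0.002, 0.0, -1.0]]
force: [-0.4, -0.2, -0.6]
grip_width: 85.5
finger_force: 0.0
turn [ 0.     -0.0004  0.0304] shift [-0.5702 -0.8563 -0.0462] dist 309.0 pos [627.2  54.5  86.6] w 85.5 t 10.95
[ 305  155   31  202 5602] (array([620.9,  55.3]), -0.007, array([ 17.3, 127.7]))
[542 458  32  22 428] (array([ 463.6, -114.5]), 1.561, array([18.9, 22.4]))
(array([622.9,  55.3]), -0.007, array([ 16.9, 124.4]))
```

View pics/w6.png

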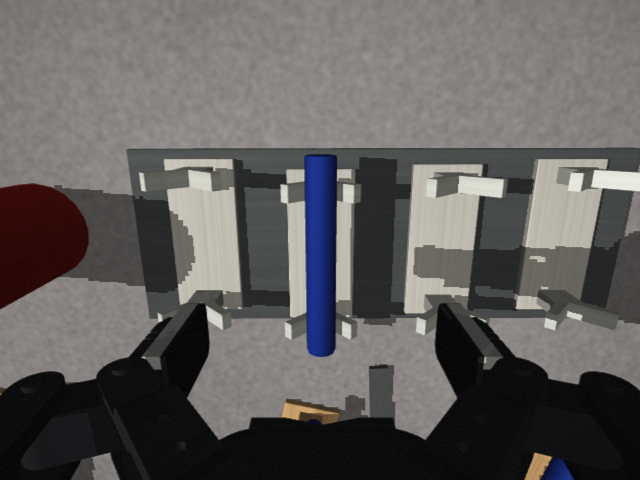

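rod_18 lies in both notches of the third rest, spanning v 155–355, symmetric about the notches. Next is rod_33.

```bash
python3 -m pendant '[[0,0,0.0304,-0.57,-0.856,-0.046,-1],[0,0,0.0304,-0.57,-0.856,-0.046,-1],[0,0,0.0304,-0.57,-0.856,-0.046,-1],[0,0,0.0304,-0.57,-0.856,-0.046,-1],[0,0,0.0304,-0.57,-0.856,-0.046,-1]]'>/dev/null;python3 -c "
from h import *
go(458.5,313,100,-.2)"
```

```text
turn [ 0.0002  0.0002 -0.0001] shift [-0.1284 -0.1392 -0.0152] dist 57.0 pos [487.9 264.4  95.4] w 85.7 t 11.5
```

```bash
python3 -m pendant '[[0,0,0,-0.128,-0.139,0,-1],[0,0,0,-0.128,-0.139,0,-1],[0,0,0,-0.128,-0.139,0,-1],[0,0,0,-0.128,-0.139,0,-1],[0,0,0,-0.128,-0.139,0,-1]]'>/dev/null;python3 -m pendant '[[0,0,0,0,0,0,-1],[0,0,0,0,0,0,-1],[0,0,0,0,0,0,-1]]'>/dev/null;python3 -c "
from h import *
from plant import manip
f=manip.grab_frame('wrist')
for s,p in rods(f): print(s,p[0])
go(458.5,313,-2,-.2)"
```

```text
[  291   157    57   203 10172] (array([453.6, 315.1]), -0.206, array([ 31.7, 129.1]))
turn [-0.     -0.0001 -0.0001] shift [-0.0096 -0.0021  0.3297] dist 99.0 pos [461.1 311.8  96.9] w 85.0 t 12.35
```

```bash
python3 -m pendant '[[0,0,-0.001,-0.012,-0.003,0.15,-1],[0,0,-0.001,-0.012,-0.003,0.26,-1],[0,0,-0.001,-0.012,-0.003,0.32,-1],[0,0,-0.001,-0.012,-0.003,0.33,-1],[0,0,-0.001,-0.012,-0.003,0.33,-1]]' 60|grep -E 'pos|force';python3 -m pendant '[[0,0,0,0,0,0,-1],[0,0,0,0,0,0,-0.2],[0,0,0,0,0,0,0.3],[0,0,0,0,0,0,1],[0,0,0,0,0,0,1]]' |grep -E 'pos|force|width';python3 -m pendant '[[0,0,0,0,0,0,1],[0,0,0,0,0,0,1],[0,0,0,0,0,0,1]]'
```

```text
position: [457.5, 313.9, -2.1]
force: [0.1, 0.4, 1.5]
finger_force: 0.0
position: [457.8, 313.6, -1.5]
force: [-0.2, -1.3, 4.3]
grip_width: 31.6
finger_force: 58.9
t: 13.65
position: [457.8, 313.6, -1.5]
eef_rot: [[0.981, -0.193, 0.001], [-0.193, -0.981, -0.001], [0.001, 0.0, -1.0]]
force: [-1.7, -1.8, 5.4]
grip_width: 31.6
finger_force: 59.0
```

```bash
python3 -m pendant '[[0,0,0,0,0,-0.12,1],[0,0,0,0,0,-0.25,1],[0,0,0,0,0,-0.36,1],[0,0,0,0,0,-0.36,1],[0,0,0,0,0,-0.36,1]]'>/dev/null; python3 -m pendant '[[0,0,0,0,0,0,1],[0,0,0,0,0,0,1],[0,0,0,0,0,0,1]]' |grep -E 'width|finger';python3 -c "
from h import *
go(625.3,-104.8,106,-.009)"
```

```text
grip_width: 31.6
finger_force: 60.4
turn [ 0.0002  0.0003 -0.0294] shift [ 0.8198  1.2593 -0.0047] dist 450.8 pos [456.7 313.3 104.5] w 31.6 t 14.45
```

```bash
python3 -m pendant '[[0,0,-0.0294,0.06,0.1,0,1],[0,0,-0.0294,0.41,0.63,0,1],[0,0,-0.0294,0.41,0.63,0,1],[0,0,-0.0294,0.41,0.63,0,1],[0,0,-0.0294,0.41,0.63,0,1]]'>/dev/null;python3 -m pendant '[[0,0,0,0,0,0,1],[0,0,0,0,0,0,1],[0,0,0,0,0,0,1]]' |grep finger;python3 -c "
from h import *
go(625.3,-104.8,106,-.009)"
```

```text
finger_force: 60.4
turn [-0.0001  0.0001  0.0003] shift [ 0.2859  0.7009 -0.0023] dist 227.1 pos [541.1 106.1 105.5] w 31.3 t 15.25
```

```bash
python3 -m pendant '[[0,0,0,0.04,0.1,0,1],[0,0,0,0.286,0.701,0,1],[0,0,0,0.286,0.701,0,1],[0,0,0,0.286,0.701,0,1],[0,0,0,0.286,0.701,0,1]]'>/dev/null;python3 -m pendant '[[0,0,0,0.03,0.08,0,1],[0,0,0,0.03,0.06,0,1],[0,0,0,0.03,0.06,0,1],[0,0,0,0.03,0.06,0,1],[0,0,0,0.03,0.06,0,1]]' |grep finger;python3 -c "
from h import *
go(625.3,-104.8,5.5,-.009)"
```

```text
finger_force: 60.4
turn [-0.0001 -0.0001  0.0005] shift [-0.0311 -0.0573  0.3355] dist 102.5 pos [ 634.5 -122.1  106.1] w 31.6 t 16.25
```

```bash
python3 -m pendant '[[0,0,0,-0.031,-0.057,0,1],[0,0,0,-0.031,-0.057,0.1,1],[0,0,0,-0.031,-0.057,0.2,1],[0,0,0,-0.031,-0.057,0.23,1],[0,0,0,-0.031,-0.057,0.23,1]]'>/dev/null;python3 -m pendant '[[0,0,0,0,0,0,1],[0,0,0,0,0,0,1],[0,0,0,0,0,0,1],[0,0,0,0,0,0,1]]' |grep finger;python3 -c "
from h import *
from plant import manip
go(625.3,-104.8,5.5,-.009)
f=manip.grab_frame('wrist');w=f['frame'];cv2.imwrite('pics/w7.png',w)"
```

```text
finger_force: 60.4
turn [ 0.0001 -0.0003 -0.    ] shift [-0.0028 -0.009   0.1085] dist 32.7 pos [ 626.1 -107.5   38.1] w 31.3 t 17.15
```

View pics/w7.png

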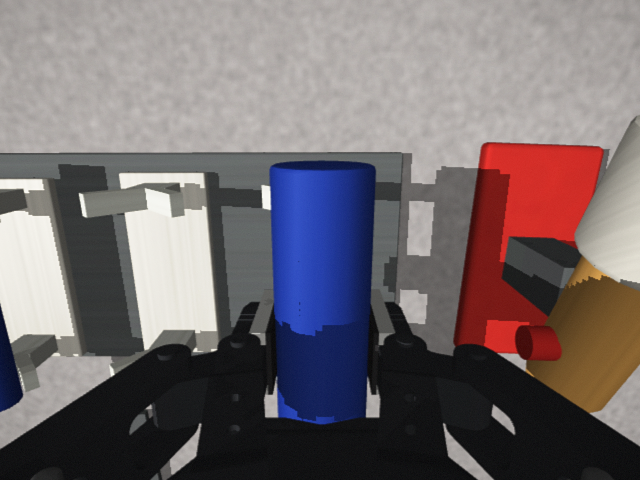

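Rod_33 is over the burner-side rest, about 2.7 mm too far towards the burner; correcting that and lowering.

```bash
python3 -m pendant '[[0,0,0,-0.003,-0.009,0.02,1],[0,0,0,-0.003,-0.009,0.06,1],[0,0,0,-0.003,-0.009,0.09,1],[0,0,0,-0.003,-0.009,0.108,1],[0,0,0,-0.003,-0.009,0.108,1]]';python3 -m pendant '[[0,0,0,0,0,0.003,1],[0,0,0,0,0,0.006,1],[0,0,0,0,0,0.006,1],[0,0,0,0,0,0.006,1]]'
```

```text
t: 17.7
position: [623.3, -104.1, 4.5]
eef_rot: [[1.0, -0.008, -0.003], [-0.008, -1.0, 0.0], [-0.003, -0.0, -1.0]]
force: [-4.6, 0.6, 4.2]
grip_width: 31.5
finger_force: 61.1
t: 18.1
position: [623.4, -104.1, 4.5]
eef_rot: [[1.0, -0.008, -0.002], [-0.008, -1.0, -0.0], [-0.002, 0.0, -1.0]]
force: [-9.2, 1.5, 12.7]
grip_width: 31.4
finger_force: 62.0
```

```bash
python3 -m pendant '[[0,0,0,0,0,-0.006,0],[0,0,0,0,0,-0.006,-0.3],[0,0,0,0,0,-0.006,-0.3],[0,0,0,0,0,-0.006,-0.3],[0,0,0,0,0,-0.006,-0.3]]' |grep -E 'force|width'; python3 -m pendant '[[0,0,0,0,0,-0.08,-0.3],[0,0,0,0,0,-0.2,-1],[0,0,0,0,0,-0.33,-1],[0,0,0,0,0,-0.33,-1],[0,0,0,0,0,-0.33,-1]]'>/dev/null;python3 -c "
from h import *
from plant import manip
go(428.5,-106.5,103,-.27)
f=manip.grab_frame('wrist')
h=blue(f);n,l,st,_=cv2.connectedComponentsWithStats(h)
i=1+np.argmax(st[1:,4]);v,u=np.nonzero(l==i);print(rect(plane(f,np.c_[u,v],55)))
"
```

```text
force: [1.0, 0.6, -0.3]
grip_width: 55.2
finger_force: 0.0
turn [ 0.     -0.0005  0.0415] shift [-0.6557  0.0119  0.0038] dist 196.8 pos [ 625.2 -104.7  104.7] w 85.3 t 19.1
(array([ 620., -104.]), -0.008, array([ 32. , 129.6]))
```

```bash
python3 -m pendant '[[0,0,0.0415,-0.1,0,0,-1],[0,0,0.0415,-0.656,0.012,0,-1],[0,0,0.0415,-0.656,0.012,0,-1],[0,0,0.0415,-0.656,0.012,0,-1],[0,0,0.0415,-0.656,0.012,0,-1]]'>/dev/null;python3 -m pendant '[[0,0,0,0,0,0,-1],[0,0,0,0,0,0,-1],[0,0,0,0,0,0,-1],[0,0,0,0,0,0,-1]]'>/dev/null;python3 -c "
from h import *
from plant import manip
f=manip.grab_frame('wrist')
for s,p in rods(f): print(s,p[1])
go(428.5,-106.8,-5,-.272)"
```

```text
[210   0  22  14 131] (array([571.9, -90. ]), 1.301, array([ 6.1, 11.1]))
[ 304  148   40  191 6625] (array([ 426.8, -106.3]), -0.274, array([ 23. , 124.8]))
[  29  208   50  166 2246] (array([442.8,  70. ]), -0.254, array([  9.7, 116.5]))
turn [-0.0001 -0.      0.0005] shift [0.0007 0.0026 0.3608] dist 108.2 pos [ 428.5 -106.1  103.2] w 85.6 t 20.1
```

```bash
python3 -m pendant '[[0,0,0.0005,0,0.002,0.15,-1],[0,0,0.0005,0,0.002,0.28,-1],[0,0,0.0005,0,0.002,0.34,-1],[0,0,0.0005,0,0.002,0.36,-1],[0,0,0.0005,0,0.002,0.36,-1]]' 50|grep -E 'pos|force';python3 -m pendant '[[0,0,0,0,0,0,-1],[0,0,0,0,0,0,-0.2],[0,0,0,0,0,0,0.3],[0,0,0,0,0,0,1],[0,0,0,0,0,0,1]]' |grep -E 'pos|force|width';python3 -m pendant '[[0,0,0,0,0,0,1],[0,0,0,0,0,0,1],[0,0,0,0,0,0,1]]'
```

```text
position: [427.5, -106.6, -5.0]
force: [-0.2, 0.0, -0.1]
finger_force: 0.0
position: [427.8, -107.2, -4.1]
force: [-0.8, -0.2, -0.1]
grip_width: 28.4
finger_force: 0.0
t: 21.4
position: [427.7, -107.5, -4.0]
eef_rot: [[0.963, -0.27, 0.001], [-0.27, -0.963, -0.001], [0.001, 0.0, -1.0]]
force: [-2.0, -0.8, 6.4]
grip_width: 23.7
finger_force: 49.0
```

```bash
python3 -m pendant '[[0,0,0,0,0,-0.12,1],[0,0,0,0,0,-0.25,1],[0,0,0,0,0,-0.36,1],[0,0,0,0,0,-0.36,1],[0,0,0,0,0,-0.36,1]]'>/dev/null; python3 -m pendant '[[0,0,0,0,0,0,1],[0,0,0,0,0,0,1],[0,0,0,0,0,0,1]]' |grep -E 'width|finger';python3 -c "
from h import *
go(625.8,-24.8,104,-.009)"
```

```text
grip_width: 23.3
finger_force: 49.7
turn [-0.0001  0.0003 -0.042 ] shift [ 0.5658 -0.4418 -0.0066] dist 215.4 pos [ 426.6 -106.7  102.3] w 23.3 t 22.2
```

```bash
python3 -m pendant '[[0,0,-0.042,0.1,-0.08,0,1],[0,0,-0.042,0.566,-0.442,0,1],[0,0,-0.042,0.566,-0.442,0,1],[0,0,-0.042,0.566,-0.442,0,1],[0,0,-0.042,0.566,-0.442,0,1]]'>/dev/null;python3 -m pendant '[[0,0,0,0,0,0,1],[0,0,0,0,0,0,1],[0,0,0,0,0,0,1],[0,0,0,0,0,0,1],[0,0,0,0,0,0,1]]' |grep finger;python3 -c "
from h import *
go(625.8,-24.8,38,-.009)"
```

```text
finger_force: 49.6
turn [ 0.0001 -0.0001 -0.0002] shift [-0.0014 -0.0044  0.2199] dist 66.0 pos [626.2 -26.1 104. ] w 23.7 t 23.2
```

```bash
python3 -m pendant '[[0,0,0,-0.001,-0.004,0.1,1],[0,0,0,-0.001,-0.004,0.2,1],[0,0,0,-0.001,-0.004,0.22,1],[0,0,0,-0.001,-0.004,0.22,1],[0,0,0,-0.001,-0.004,0.22,1]]'>/dev/null;python3 -m pendant '[[0,0,0,0,0,0,1],[0,0,0,0,0,0,1],[0,0,0,0,0,0,1]]' |grep finger;python3 -c "
from h import *
go(625.8,-24.8,3,-.009)"
```

```text
finger_force: 49.6
turn [ 0.     -0.0003 -0.    ] shift [-0.0046  0.0029  0.1185] dist 35.6 pos [627.1 -23.9  38.6] w 23.7 t 24.0
```

```bash
python3 -m pendant '[[0,0,0,-0.004,0.003,0.03,1],[0,0,0,-0.004,0.003,0.07,1],[0,0,0,-0.004,0.003,0.105,1],[0,0,0,-0.004,0.003,0.118,1],[0,0,0,-0.004,0.003,0.118,1]]'|grep -E 'pos|force';python3 -m pendant '[[0,0,0,0,0,0.003,1],[0,0,0,0,0,0.006,1],[0,0,0,0,0,0.006,1],[0,0,0,0,0,0.006,1]]'
```

```text
position: [624.3, -25.5, 2.0]
force: [-4.0, -2.1, 6.1]
finger_force: 50.4
t: 24.9
position: [624.3, -25.6, 1.9]
eef_rot: [[1.0, -0.01, -0.002], [-0.01, -1.0, -0.002], [-0.002, 0.002, -1.0]]
force: [-7.5, -1.2, 14.0]
grip_width: 23.8
finger_force: 51.4
```

```bash
python3 -m pendant '[[0,0,0,0,0,-0.006,0.2],[0,0,0,0,0,-0.006,-0.1],[0,0,0,0,0,-0.006,-0.1],[0,0,0,0,0,-0.006,-0.1],[0,0,0,0,0,-0.006,-0.1]]' |grep -E 'force|width'; python3 -m pendant '[[0,0,0,0,0,-0.08,-0.1],[0,0,0,0,0,-0.2,-0.5],[0,0,0,0,0,-0.33,-1],[0,0,0,0,0,-0.33,-1],[0,0,0,0,0,-0.33,-1]]'>/dev/null;python3 -c "
from h import *
from plant import manip
go(440,75,100,-.25)
f=manip.grab_frame('wrist')
h=blue(f);n,l,st,_=cv2.connectedComponentsWithStats(h)
for i in range(1,n):
  if st[i,4]>500: v,u=np.nonzero(l==i);print(st[i],rect(plane(f,np.c_[u,v],50)))
"
```

```text
force: [0.3, 1.2, 0.5]
grip_width: 47.0
finger_force: 0.0
turn [ 0.     -0.0005  0.0383] shift [-0.6231 -0.327   0.0057] dist 211.1 pos [626.  -24.8 102.3] w 85.4 t 25.9
[ 302  149   42  197 7518] (array([623.8, -25.5]), -0.008, array([ 23.8, 125.5]))
[ 169  153   45  186 4283] (array([626.1,  54.2]), -0.013, array([ 17.1, 118.1]))
[ 421  152   75  201 9486] (array([ 619.7, -106.5]), -0.006, array([ 35.1, 129.1]))
```

Three rods are seated. Now rod_12.

```bash
python3 -m pendant '[[0,0,0.0383,-0.1,-0.05,0,-1],[0,0,0.0383,-0.623,-0.327,0,-1],[0,0,0.0383,-0.623,-0.327,0,-1],[0,0,0.0383,-0.623,-0.327,0,-1],[0,0,0.0383,-0.623,-0.327,0,-1]]'>/dev/null;python3 -m pendant '[[0,0,0,0,0,0,-1],[0,0,0,0,0,0,-1],[0,0,0,0,0,0,-1],[0,0,0,0,0,0,-1],[0,0,0,0,0,0,-1]]'>/dev/null;python3 -c "
from h import *
from plant import manip
f=manip.grab_frame('wrist')
for s,p in rods(f): print(s,p[3])
go(440,75,-14,-.25)"
```

```text
[276   0  34  23 523] (array([575.4,  56.5]), -1.501, array([11.3, 16.2]))
[ 311  147   18  182 2916] (array([440.1,  75.9]), -0.25, array([ 10.7, 121.7]))
turn [-0.0001  0.     -0.0001] shift [ 0.001  -0.001   0.3828] dist 114.9 pos [439.6  74.7 100.9] w 85.5 t 27.0
```

```bash
python3 -m pendant '[[0,0,0,0.001,-0.002,0.15,-1],[0,0,0,0.001,-0.002,0.28,-1],[0,0,0,0.001,-0.002,0.35,-1],[0,0,0,0.001,-0.002,0.383,-1],[0,0,0,0.001,-0.002,0.383,-1]]' 40|grep -E 'pos|force';python3 -m pendant '[[0,0,0,0,0,0,-1],[0,0,0,0,0,0,-0.2],[0,0,0,0,0,0,0.3],[0,0,0,0,0,0,1],[0,0,0,0,0,0,1]]' |grep -E 'pos|force|width';python3 -m pendant '[[0,0,0,0,0,0,1],[0,0,0,0,0,0,1],[0,0,0,0,0,0,1],[0,0,0,0,0,0,1]]'
```

```text
position: [438.9, 75.5, -14.8]
force: [0.3, -0.3, -0.6]
finger_force: 0.0
position: [440.1, 75.5, -13.3]
force: [-0.3, -1.2, -0.7]
grip_width: 28.8
finger_force: 0.0
t: 28.4
position: [440.0, 75.7, -13.6]
eef_rot: [[0.969, -0.247, 0.001], [-0.247, -0.969, 0.0], [0.001, -0.0, -1.0]]
force: [-0.3, 0.1, 3.8]
grip_width: 10.8
finger_force: 39.0
```

```bash
python3 -m pendant '[[0,0,0,0,0,-0.12,1],[0,0,0,0,0,-0.25,1],[0,0,0,0,0,-0.38,1],[0,0,0,0,0,-0.38,1],[0,0,0,0,0,-0.38,1]]'>/dev/null; python3 -m pendant '[[0,0,0,0,0,0,1],[0,0,0,0,0,0,1],[0,0,0,0,0,0,1]]' |grep -E 'width|finger';python3 -c "
from h import *
go(627,135,100,-.009)"
```

```text
grip_width: 10.2
finger_force: 39.1
turn [ 0.      0.0003 -0.0383] shift [ 0.5589 -0.3474 -0.0045] dist 197.4 pos [438.8  75.4  99. ] w 10.2 t 29.2
```

```bash
python3 -m pendant '[[0,0,-0.0383,0.1,-0.06,0,1],[0,0,-0.0383,0.559,-0.347,0,1],[0,0,-0.0383,0.559,-0.347,0,1],[0,0,-0.0383,0.559,-0.347,0,1],[0,0,-0.0383,0.559,-0.347,0,1]]'>/dev/null;python3 -m pendant '[[0,0,0,0,0,0,1],[0,0,0,0,0,0,1],[0,0,0,0,0,0,1],[0,0,0,0,0,0,1],[0,0,0,0,0,0,1]]' |grep finger;python3 -c "
from h import *
go(627,135,28,-.009)"
```

```text
finger_force: 39.1
turn [ 0.0001 -0.0002 -0.0001] shift [-0.0021 -0.0021  0.2429] dist 72.9 pos [627.5 134.4 100.9] w 10.4 t 30.2
```

```bash
python3 -m pendant '[[0,0,0,-0.002,-0.002,0.1,1],[0,0,0,-0.002,-0.002,0.2,1],[0,0,0,-0.002,-0.002,0.243,1],[0,0,0,-0.002,-0.002,0.243,1],[0,0,0,-0.002,-0.002,0.243,1]]'>/dev/null;python3 -m pendant '[[0,0,0,0,0,0,1],[0,0,0,0,0,0,1],[0,0,0,0,0,0,1]]' |grep finger;python3 -c "
from h import *
go(627,135,-6.5,-.009)"
```

```text
finger_force: 39.1
turn [-0.     -0.0004 -0.    ] shift [-0.0039  0.0024  0.1167] dist 35.0 pos [628.1 135.7  28.5] w 10.7 t 31.0
```

```bash
python3 -m pendant '[[0,0,0,-0.004,0.002,0.03,1],[0,0,0,-0.004,0.002,0.07,1],[0,0,0,-0.004,0.002,0.105,1],[0,0,0,-0.004,0.002,0.117,1],[0,0,0,-0.004,0.002,0.117,1]]'|grep -E 'pos|force';python3 -m pendant '[[0,0,0,0,0,0.003,1],[0,0,0,0,0,0.006,1],[0,0,0,0,0,0.006,1],[0,0,0,0,0,0.006,1]]'
```

```text
position: [625.7, 132.5, -8.1]
force: [-2.8, -4.7, 8.2]
finger_force: 40.4
t: 31.9
position: [625.8, 132.5, -8.2]
eef_rot: [[1.0, -0.01, -0.001], [-0.01, -1.0, -0.004], [-0.001, 0.004, -1.0]]
force: [-7.4, -5.9, 15.6]
grip_width: 10.6
finger_force: 41.2
```

Seated at the predicted height. Releasing and retreating, then a check from all cameras.

```bash
python3 -m pendant '[[0,0,0,0,0,-0.006,0.4],[0,0,0,0,0,-0.006,0],[0,0,0,0,0,-0.006,0],[0,0,0,0,0,-0.006,0],[0,0,0,0,0,-0.006,0]]' |grep -E 'force|width'; python3 -m pendant '[[0,0,0,0,0,-0.08,0],[0,0,0,0,0,-0.2,0],[0,0,0,0,0,-0.35,0],[0,0,0,0,0,-0.4,0],[0,0,0,0,0,-0.4,0]]'>/dev/null;python3 -m pendant '[[0,0,0,-0.5,0,0,0],[0,0,0,-0.5,0,0,0],[0,0,0,-0.5,0,0,0],[0,0,0,-0.5,0,0,0],[0,0,0,-0.5,0,0,0]]'>/dev/null;python3 -m pendant '[[0,0,0,0,0,0,0],[0,0,0,0,0,0,0],[0,0,0,0,0,0,0],[0,0,0,0,0,0,0]]';python3 -c "
from h import *
from plant import manip
f=manip.grab_frame('wrist');g=manip.grab_frame('side')
c=cv2.resize(g['frame'][150:400,140:400],(416,400));cv2.imwrite('pics/end.png',np.hstack([cv2.resize(f['frame'],(384,400)),c]))
t=manip.grab_frame('top')
print([(r['p'],r['extent']) for r in manip.trace(t,'tin')])
for n,q in(('w',f),('s',g)):
  l=cv2.connectedComponentsWithStats(blue(q));
  for i in range(1,l[0]):
    if l[2][i,4]>80: v,u=np.nonzero(l[1]==i);print(n,rect(plane(q,np.c_[u,v],47)))
"
```

```text
force: [0.6, 0.1, 0.1]
grip_width: 42.4
finger_force: 0.0
t: 33.8
position: [476.7, 136.5, 112.0]
eef_rot: [[1.0, -0.009, 0.0], [-0.009, -1.0, 0.001], [0.0, -0.001, -1.0]]
force: [0.0, 0.6, -0.1]
grip_width: 42.8
finger_force: 0.0
[(0.56, [161.2, 130.9, 23.9, 31.4])]
w (array([591.2, 132.8]), -0.013, array([10.4, 47.8]))
w (array([590. ,  56.1]), -0.005, array([17.9, 48.9]))
w (array([590.5, -27.7]), -0.01, array([29.8, 46.1]))
s (array([ 643.2, -113. ]), -0.024, array([ 45.8, 102.5]))
s (array([627.8, -27.9]), -0.026, array([ 31.5, 128.6]))
s (array([623.8,  56.9]), -0.009, array([ 22.4, 123. ]))
s (array([623.9, 137.4]), -0.009, array([ 15.3, 120. ]))
```

View pics/end.png

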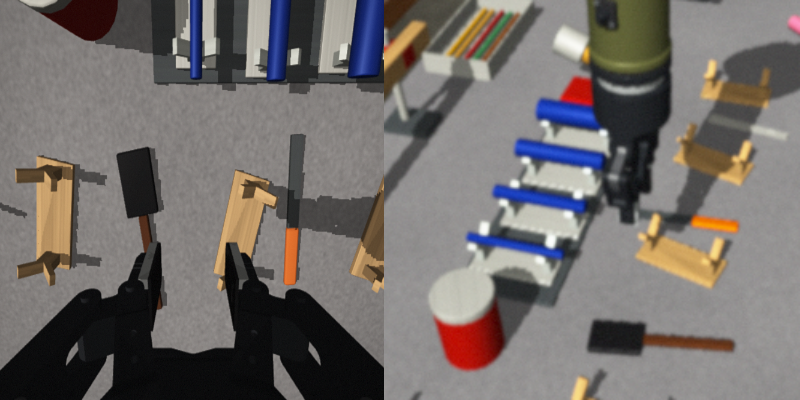

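The picture shows all four rods seated in their rests, thickest by the burner. The tin is standing and the gripper is clear.

```bash
python3 -c "
from plant import manip
print(manip.sign_off())"
```

```text
the job is handed in; nothing more can be done
None
```

I handed the job in with all four blue rods seated in the metal rests, thickest next to the burner and thinnest farthest from it, and the tin standing where it was; the final pictures showed this, but the hand-in returned no verdict.

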